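# Weight the glued sketch pad and start the drying timer

## Task

The sketch pad has just been glued: gently stand the iron weight upright on the middle of it, and with a fingertip roll the timer's thumbwheel until it is set to five (the face with five dots on top). Only when both are done, push the timer's start lever all the way over to the back, and leave the other things on the table where they are.

Things in the scene. Friction and masses are not known exactly. Their poses are not given: they have to be found in the camera images.
- sketch_pad: small closed sketch pad with plain brown card covers and a grey spine, 105 x 148 x 16 mm, lying flat and loose on the table. Origin: centre of its underside; x across the 105 mm side (spine at -x), y along the 148 mm side, z up. Its top is 16 mm above the origin.
- press_weight: dark iron paper weight, about 0.5 kg, turned: a disc 66 mm in diameter and 30 mm high, a neck 18 mm in diameter, and on top a round grip knob 30 mm in diameter from 52 to 78 mm above the underside; 80 mm high in all. Loose, standing on the table. Origin: centre of its underside, z up.
- timer: grey timer box, 130 x 130 mm and 68 mm high, fixed to the table. Origin: centre of its underside; x points from its front (a small dial) to its back, y to its left, z up. The white thumbwheel stands out of the top on the left half, the start lever on the right half (42 mm to the right of the origin).
- wheel_axis (a point): centre of the thumbwheel, 65 mm above the table; its level axis runs along the timer's y. White drum, radius 48 mm, 36 mm wide, with 8 full-width finger ribs 4 mm thick that reach to radius 60; between them 8 faces, 45 degrees apart, with 1 to 8 black dots. The face at the top, between the two side cheeks (109 mm high) and midway between two ribs, is the number set. Axes: the timer's.
- wheel (a joint): thumbwheel angle, rad. It clicks to rest every pi/4: 0 is one dot at the top, pi/4 two, pi/2 three, ... 7 pi/4 eight; stops just past one and eight. Pulling the wheel's top towards the timer's front (-x) makes the number grow, pushing it to the back makes it fall. A few newtons at the rim turn it; let go between clicks it springs to the nearer one.
- start_lever (a joint): angle of the start lever in rad: 0 leans 0.5 rad to the front (off), 1.0 leans 0.5 rad to the back (started; stop). It stays where it is left; about 2 N move it.
- lever_tip (a point): top end of the start lever, 58 mm from its pivot; the pivot is 72 mm above the table, at x = 0, y = -42 mm of the timer. The lever is a steel rod of 8 mm diameter with a flat black grip 18 mm wide (along y) and 8 mm thick on its last 24 mm.
- eraser: blue and white eraser, 20 x 42 x 12 mm, near the front edge; leave it. Origin: centre of its underside.
- binder_clip: black binder clip, 22 x 32 x 37 mm, at the front right; leave it. Origin: centre of its underside.
- glue_jar: open glass glue jar, 94 mm wide, 129 mm high, at the back left; leave it. Origin: centre of its underside.
- mug: white mug, 78 mm wide (110 mm with its handle), 97 mm high, behind the work; leave it. Origin: centre of its underside.
Mind the look-alikes: they are no part of the job. What is shaped like the press_weight but turquoise is not meant.

How it is judged (in metres and radians):
On the way, in this order (a step that is already met when the one before it is completed fails the run):
1. the weight stands released on the middle of the sketch pad and the wheel is set to five, with the start lever still in front (horizontal distance between press_weight and sketch_pad below 0.025 m and angle between press_weight's own z axis and vertical below 0.1 rad and contact force between press_weight and sketch_pad above 1 N and contact force between press_weight and the fingers below 0.1 N and value of joint wheel between 2.99 and 3.29 rad and value of joint start_lever below 0.3 rad), for 0.2 s.
2. the start lever is over at the back (value of joint start_lever above 0.85 rad), for 0.2 s.
At the end, for the whole second after the job is handed in: The weight stands still and upright (within 0.1 rad) on the sketch pad, its axis within 25 mm of the sketch pad's centre; the wheel rests at five dots (within 0.15 rad of pi); the start lever is at the back (over 0.85 rad) (horizontal distance between press_weight and sketch_pad below 0.025 m and angle between press_weight's own z axis and vertical below 0.1 rad and contact force between press_weight and sketch_pad above 1 N and linear speed of press_weight below 0.01 m/s and value of joint wheel between 2.99 and 3.29 rad and value of joint start_lever above 0.85 rad); the robot touches nothing.
It fails at once if the weight is dropped or rammed onto the sketch pad (over 70 N) (contact force between press_weight and sketch_pad above 70 N).
It fails at once if the sketch pad is shoved more than 30 mm (distance of sketch_pad from where it was at the start of the episode above 0.03 m).
It fails at once if another thing on the table is moved more than 30 mm (distance of any of eraser, binder_clip, mug, glue_jar from where it was at the start of the episode above 0.03 m).
It also fails if it takes over 67 s, if anything falls off the work surface, if the arm or the gripper's body presses on something with over 40 N, if the wrist force passes 120 N, or if a joint passes its speed limit or range.

## Robot

A 6-joint arm with a two-finger parallel gripper is mounted at the origin on a cart in front of the work surface, level with it; the furniture and walls round the work are solid. World frame = base frame: x ahead of the robot, y to its left, z up, the work surface at z = 0. Lengths are in m, angles in degrees, forces in N, time in s.
With the tool pointing down it reaches from about 0.35 to 0.875 m from the base axis. Payload 4.2 kg.
Tool frame: the origin (TCP) lies between the finger pads; the fingertips stand 8 mm ahead of it and the grasp point (between the pads) lies 11 mm behind it; z points along the fingers, y is the line along which they close (so a half turn about z gives the same grasp; the last joint's range is limited). The gripper opens to 87 mm and grips with 3 to 60 N. Pads are 19 mm wide; open, the fingers measure 117 mm over their backs; the gripper's body (75 mm by 190 mm) begins 51 mm behind the grasp point.
Start: joints at [-52.047, 22.042, 0.453, 0, -68.411, -14.817], TCP at [0.246, -0.575, 0.231] pointing down, gripper open.
Joint ranges: [-179.83, 179.83], [-69.29, 118.12], [-61.27, 80.66], [-181.25, 117.63], [-171.15, -9.14], [-177.46, 177.46]. Speed limits (degrees/s): [159.86, 159.86, 180, 180, 180, 180].

## Interface

Orientations are given as a 3x3 rotation matrix whose columns are the frame's x, y, z axes.
In Python, from station import sense, capture, camera_model, finish_job, find_in gives the robot as it stands. The module is installed in compiled form; this text tells all that it offers.
- The arm moves only by the tool arm_command, never from a script. Its argument "motion" is a list of rows, each a list of 7 numbers: the finger opening in mm, from 0 to 87, then the shift along the tool's x, y, z in mm, then the turn, a rotation vector about the tool's x, y, z in rad. In form: [[jaw, dx, dy, dz, rx, ry, rz], ...]. A call has 1 to 8 rows; each row shifts and turns the commanded pose from where the row before left it, along the tool's axes as they then stand; what a row does not reach is not made up. A row lasts 1/10 s, in which the tool goes at most 50 mm and 8.59 degrees, less where a joint would pass 70% of its speed; a pose out of reach is approached as far as the arm can. A call with a gripper value outside its range is refused whole. The fingers move at their own pace and stop on an object; the grip force is fixed at half the most. Time passes only in rows, so rows that do not move let the fingers close. It gives the time, the measured TCP pose, the force, the opening and the grip force at its end, in the units of the state.
- sense(): the state, without advancing time (a new reading comes with each control period).
- capture(name): name is "scene" or "top" or "wrist"; returns the picture (384x512x3 uint8, red, green, blue); there is no depth.
- camera_model(name): a dict with "fx", "fy", "cx", "cy" (pixels), "k1" (the pictures are not rectified: a ray, as slopes to the right and down, at radius r is drawn at 1 + k1 r^2 times it, then the intrinsics apply), "R" (3x3) and "t" (3): a world point X has camera coordinates R X + t. Camera axes: x right, y down, z forward; pixel columns grow to the right and rows downward; lengths in m; the calibration is good to about 2 mm. A picture is of the moment at which its call begins: read the wrist's pose just before it. camera_model takes no time and is no camera call; for the wrist camera it gives the pose at the moment of the call.
- finish_job(): hands the job in; it is judged then, once.
Trained networks look in the newest picture that a camera, given by its name, has taken for a name from the list of things; names that differ only in an ending like _2 or _b are one class to them, and where a whole thing is asked for, a point or a joint stands for the part that bears it (a point fixed in the world has none). Each returns a list of dicts, best first, with "p" (0 to 1); they miss things now and then, are a little off and sometimes report something else, mostly with a low value. They report only what shows in the picture. A call takes as long as a camera call. They do not tell look-alikes from the thing itself.
- find_in(target, camera): "location" ([row, column] in pixels, amid what is visible of it).
The state is a dict: "time_s": time; "joints": joint angles; "joint_velocities": joint speeds; "effort": joint torques, N m; "tcp_pos": TCP position; "ee_rot": TCP orientation; "wrist_force": force on the tool from outside, world axes, zero at the start; "moment": the same for the moment, N m; "gripper_width": opening from 0.0 (shut) to 1.0 (fully open); "gripper_force": force on a finger pad.
Only numpy, scipy, OpenCV 4.12 (cv2) and the standard library are available. Lean on these libraries where they do the work, as an engineer would, in place of code of your own. Each camera call takes 0.05 s, during which the arm holds its last target. There are 200 camera calls.

## Working session

There is one attempt and no reset: what is moved stays moved. The work goes in short steps, Python scripts to look and compute and a tool call to move; the robot and the scene stay as the last step left them, time stands still between calls to the robot, and variables do not carry over. Pictures are saved under pics/ and viewed, at most 10 in all, crops included, and the job is handed in when it is done.

Besides the shell and the picture viewer there is one more tool, called after "Call:" as name([rows], argument=value, ...), one row to a line, values as JSON. arm_command: Moves the arm, as the interface text tells. Its arguments: {"type":"object","properties":{"motion":{"type":"array"}},"required":["motion"]}

```bash
mkdir -p pics
cat > h.py <<'E'
import numpy as np, cv2
from station import sense, capture, camera_model, finish_job, find_in
def ray(m,row,col):
    d=np.array([(col-m['cx'])/m['fx'],(row-m['cy'])/m['fy']]);u=d.copy()
    for _ in range(20): u=d/(1+m['k1']*(u@u))
    R=np.array(m['R']);t=np.array(m['t'])
    return -R.T@t, R.T@np.array([u[0],u[1],1])
def atz(m,row,col,z):
    o,d=ray(m,row,col); return o+d*(z-o[2])/d[2]
def proj(m,X):
    c=np.array(m['R'])@np.array(X)+np.array(m['t']);u=c[:2]/c[2];u=u*(1+m['k1']*(u@u))
    return [m['fy']*u[1]+m['cy'],m['fx']*u[0]+m['cx']]
def save(im,n,s=1): cv2.imwrite('pics/'+n+'.png',cv2.resize(im[:,:,::-1],None,fx=s,fy=s,interpolation=cv2.INTER_CUBIC))
E
python3 - <<'E'
from h import *
np.set_printoptions(precision=3,suppress=True)
Z=dict(sketch_pad=.016,press_weight=.04,timer=.05,wheel_axis=.065,lever_tip=.12,eraser=.012,binder_clip=.02,glue_jar=.06,mug=.05)
for c in ['top','scene']:
    im=capture(c);save(im,c,1.5);m=camera_model(c);print(c,-np.array(m['R']).T@m['t'])
    for k,z in Z.items():
        for r in find_in(k,c)[:2]: print(k,r['p'],np.array(r['location']),atz(m,*r['location'],z))
print(sense())
E
```

```text
top [ 0.352 -0.041  1.297]
sketch_pad 0.96 [206.3 217. ] [0.55  0.041 0.016]
press_weight 0.8 [199.5 156.5] [0.568 0.2   0.04 ]
press_weight 0.66 [254.4 246.1] [ 0.419 -0.034  0.04 ]
timer 0.72 [191.6 305.2] [ 0.579 -0.193  0.05 ]
wheel_axis 0.9 [192.6 304.2] [ 0.574 -0.189  0.065]
lever_tip 0.29 [254.  247.8] [ 0.416 -0.039  0.12 ]
lever_tip 0.19 [194.6 303.7] [ 0.559 -0.181  0.12 ]
binder_clip 0.68 [205.  218.2] [0.553 0.037 0.02 ]
binder_clip 0.6 [247.  350.3] [ 0.432 -0.312  0.02 ]
glue_jar 0.95 [128.1 190.2] [0.757 0.108 0.06 ]
mug 0.86 [120.5 247.9] [ 0.778 -0.047  0.05 ]
mug 0.66 [194.2 303. ] [ 0.572 -0.187  0.05 ]
scene [ 0.044 -0.581  0.479]
sketch_pad 0.69 [210.2 225.3] [0.549 0.039 0.016]
press_weight 0.94 [185.2 192.1] [0.55  0.181 0.04 ]
press_weight 0.62 [241.  205.4] [ 0.407 -0.061  0.04 ]
timer 0.76 [228.8 301. ] [ 0.572 -0.19   0.05 ]
timer 0.27 [215.3 312. ] [ 0.635 -0.173  0.05 ]
wheel_axis 0.82 [231.1 302.2] [ 0.549 -0.211  0.065]
lever_tip 0.64 [216.2 310.6] [ 0.534 -0.24   0.12 ]
eraser 0.51 [213.3 156.6] [0.42  0.163 0.012]
binder_clip 0.46 [304.1 305.9] [ 0.426 -0.317  0.02 ]
glue_jar 0.81 [171.8 263.2] [0.722 0.067 0.06 ]
mug 0.9 [181.5 303.3] [ 0.766 -0.046  0.05 ]
{'time_s': 1.0, 'joints': array([-52.049,  22.042,   0.454,   0.002, -68.412, -14.818]), 'joint_velocities': array([ 0.078,  0.086, -0.012, -0.078, -0.085, -0.027]), 'effort': array([  0.   , -39.048,  18.762,   4.224,   0.016,  -0.   ]), 'tcp_pos': array([ 0.246, -0.575,  0.231]), 'ee_rot': array([[-0.92 , -0.393, -0.   ],
       [-0.393,  0.92 , -0.   ],
       [ 0.   , -0.   , -1.   ]]), 'wrist_force': array([ 0.085,  0.485, -0.23 ]), 'moment': array([ 0.047,  0.028, -0.014]), 'gripper_force': 0.0, 'gripper_width': 0.9991657746621715}
```

Run:
```python
import cv2
a=cv2.imread('pics/top.png');b=cv2.imread('pics/scene.png')
a=cv2.resize(a[150:430,180:580],(800,560),interpolation=cv2.INTER_CUBIC);cv2.imwrite('pics/a.png',a)
b=cv2.resize(b[210:490,200:600],(800,560),interpolation=cv2.INTER_CUBIC);cv2.imwrite('pics/b.png',b)
```

```text
(no output)
```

View pics/a.png

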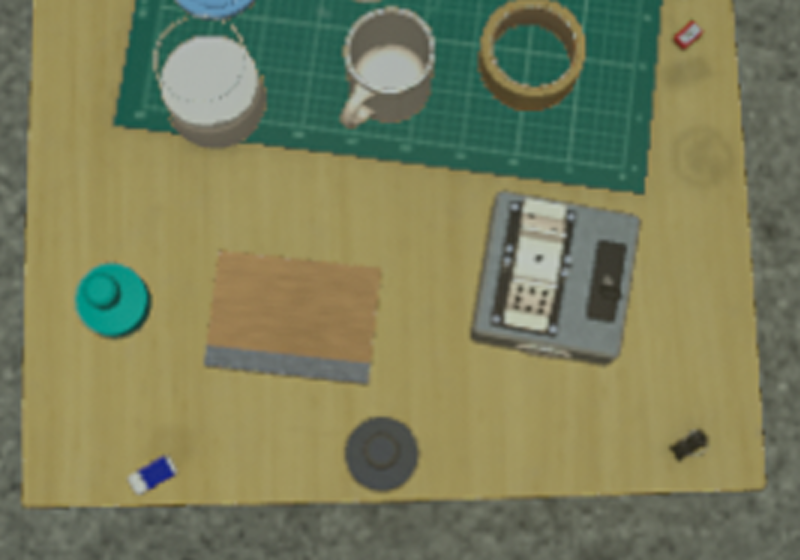

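View pics/b.png

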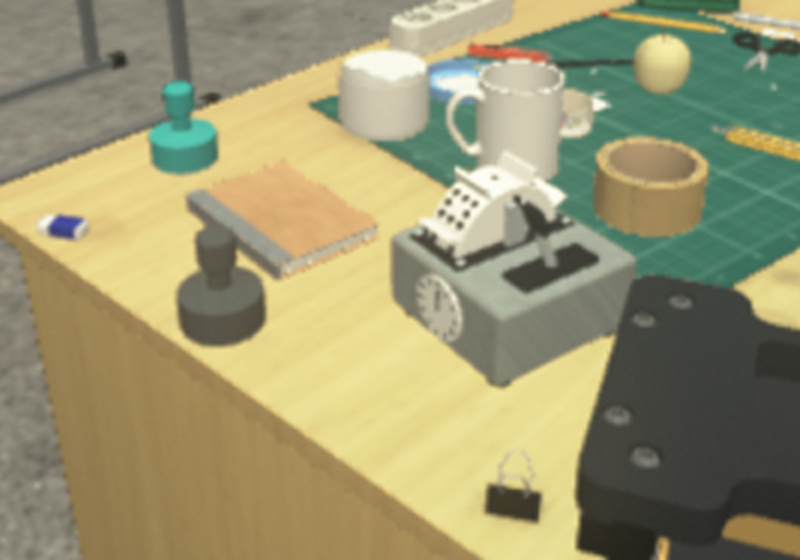

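The top view shows the dark iron weight at crop (381,453), the turquoise look-alike at (112,298) and the pad centred near (293,317). The timer shows one dot on top at (538,258), with its lever leaning to the front. The scene view agrees. Next I measure these points.

Run:
```python
from h import *
np.set_printoptions(precision=4,suppress=True)
m=camera_model('top')
P=lambda x,y,z:atz(m,(150+y/2)/1.5-.17,(180+x/2)/1.5-.17,z)
im=cv2.imread('pics/a.png')
for n,z,pts in [('pad',.016,[(220,250),(381,267),(369,384),(205,367)]),('timer',.068,[(500,192),(638,213),(613,362),(473,340)])]:
    q=np.array([P(*p,z)for p in pts]);print(n,q[:,:2],q.mean(0)[:2],[np.linalg.norm(q[i]-q[i-1]) for i in range(4)])
    for e in (q[0]-q[3],q[1]-q[2]): print('yaw x',np.degrees(np.arctan2(e[1],e[0])))
# weight: dark blob
g=im.max(2);mask=((g<110)*255).astype(np.uint8);mask[:400]=0;mask[:,:320]=0;mask[:,440:]=0;mask[500:]=0
(x,y),r=cv2.minEnclosingCircle(np.argwhere(mask)[:,::-1].astype(np.float32));print('disc',x,y,r,P(x,y,.03),'knob',P(381,450,.07))
print('wheeltop',P(538,258,.113),'slot ends',P(621,241,.068),P(588,240+80,.068))
s=camera_model('scene')
for n,px in dict(lever_tip=(520,202)).items(): print(n,atz(s,(210+px[1]/2)/1.5,(200+px[0]/2)/1.5,.123))
```

```text
pad [[ 0.615   0.1048]
 [ 0.5961 -0.04  ]
 [ 0.4909 -0.0272]
 [ 0.5091  0.1185]] [0.5528 0.039 ] [np.float64(0.10673612580854959), np.float64(0.14605429012995005), np.float64(0.10602255138181384), np.float64(0.14675769779158176)]
yaw x -7.361722153163085
yaw x -6.982185763585622
timer [[ 0.6505 -0.1452]
 [ 0.6294 -0.2654]
 [ 0.4991 -0.2369]
 [ 0.521  -0.1174]] [ 0.575  -0.1912] [np.float64(0.13244472049057204), np.float64(0.12210565177950782), np.float64(0.13334590172528096), np.float64(0.12155317920160243)]
yaw x -12.119793327356424
yaw x -12.34415584733812
disc 381.2124938964844 453.7958984375 37.51096725463867 [ 0.4281 -0.0367  0.03  ] knob [ 0.4289 -0.0367  0.07  ]
wheeltop [ 0.5824 -0.171   0.113 ] slot ends [ 0.6047 -0.2491  0.068 ] [ 0.536 -0.217  0.068]
lever_tip [ 0.5524 -0.2161  0.123 ]
```

Call:
arm_command([
  [87,-31.6,35.3,0,0,0,0],
  [87,-31.6,35.3,0,0,0,0],
  [87,-31.6,35.3,0,0,0,0],
  [87,-31.6,35.3,0,0,0,0],
  [87,-31.6,35.3,0,0,0,0],
  [87,-31.6,35.3,0,0,0,0],
  [87,-31.6,35.3,0,0,0,0],
  [87,-31.6,35.3,0,0,0,0],
])

```text
time_s: 1.8
tcp_pos: [0.3674, -0.214, 0.231]
ee_rot: [[-0.92, -0.393, 0.001], [-0.393, 0.92, -0.0], [-0.001, -0.001, -1.0]]
wrist_force: [0.8, -0.1, -0.8]
gripper_width: 1.002
gripper_force: 0.0
```

Call:
arm_command([
  [87,-31.6,35.3,0,0,0,0],
  [87,-31.6,35.3,0,0,0,0],
  [87,-31.6,35.3,0,0,0,0],
  [87,0,0,5,0,0,0.1225],
  [87,0,0,5,0,0,0.1225],
  [87,0,0,5,0,0,0.1225],
  [87,0,0,5,0,0,0.1225],
  [87,0,0,5,0,0,0.1225],
])

```text
time_s: 2.6
tcp_pos: [0.4127, -0.0809, 0.2056]
ee_rot: [[-0.977, 0.212, 0.001], [0.212, 0.977, 0.0], [-0.001, 0.0, -1.0]]
wrist_force: [0.5, -0.7, -0.1]
gripper_width: 1.004
gripper_force: 0.0
```

Run:
```python
from h import *
np.set_printoptions(precision=4,suppress=True)
s=sense();m=camera_model('wrist');im=capture('wrist');save(im,'w1',1.5)
print(s['tcp_pos'],s['ee_rot'],s['joints'],s['time_s'],s['wrist_force'])
print('cam',-np.array(m['R']).T@m['t'],np.array(m['R'])[2])
for k,z in dict(press_weight=.04,sketch_pad=.016,wheel_axis=.1,lever_tip=.123).items():
    for r in find_in(k,'wrist')[:2]: print(k,r['p'],r['location'],atz(m,*r['location'],z))
print('expect knob',proj(m,[.4285,-.0367,.078]))
```

```text
[ 0.4127 -0.0809  0.2056] [[-0.9773  0.2118  0.0005]
 [ 0.2118  0.9773  0.0001]
 [-0.0005  0.0002 -1.    ]] [  11.2377    2.9847  -28.5677    0.0007  -58.4158 -113.4678] 2.6 [ 0.5208 -0.7379 -0.0861]
cam [ 0.3295 -0.0627  0.3608] [ 0.297  -0.0656 -0.9526]
press_weight 0.95 [232.5, 496.8] [0.5394 0.1725 0.04  ]
press_weight 0.64 [339.1, 154.1] [ 0.5974 -0.2539  0.04  ]
sketch_pad 0.77 [230.2, 386.9] [0.5201 0.0524 0.016 ]
lever_tip 0.57 [341.9, 152.7] [ 0.5311 -0.2069  0.123 ]
expect knob [np.float64(189.27846730243488), np.float64(308.09341088839284)]
```

View pics/w1.png

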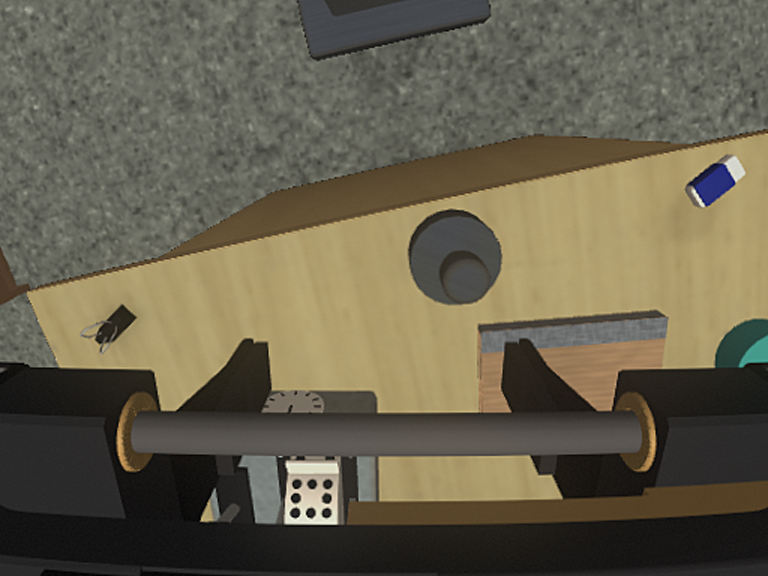

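The wrist view shows the iron knob at (465,277), on the disc at (455,256), and the expected projection agrees closely. The eight-dot face points to the front.

Run:
```python
from h import *
np.set_printoptions(precision=4,suppress=True)
m=camera_model('wrist');s=sense()
print(atz(m,276/1.5-.17,465/1.5-.17,.068), atz(m,254/1.5,455/1.5,.028))
for t in ([.4285,-.0367],): 
    d=np.r_[t,0.054]-s['tcp_pos'];print(d, s['ee_rot'].T@d*1000)
```

```text
[ 0.4269 -0.0333  0.068 ] [ 0.423  -0.0335  0.028 ]
[ 0.0156  0.0444 -0.1519] [ -6.0826  46.6267 151.917 ]
```

Call:
arm_command([
  [87,-5,47.5,0,0,0,0],
  [87,0,0,40,0,0,0],
  [87,0,0,40,0,0,0],
  [87,0,0,35,0,0,0],
  [87,0,0,22,0,0,0],
  [87,0,0,15,0,0,0],
  [50,0,0,0,0,0,0],
  [38,0,0,0,0,0,0],
])

```text
time_s: 3.65
tcp_pos: [0.428, -0.0356, 0.054]
ee_rot: [[-0.979, 0.206, 0.001], [0.206, 0.979, -0.0], [-0.001, 0.0, -1.0]]
wrist_force: [0.5, -0.3, 0.9]
gripper_width: 0.895
gripper_force: 0.0
```

Call:
arm_command([
  [30,0,0,0,0,0,0],
  [20,0,0,0,0,0,0],
  [10,0,0,0,0,0,0],
  [10,0,0,0,0,0,0],
  [10,0,0,0,0,0,0],
])

```text
time_s: 4.15
tcp_pos: [0.4275, -0.0356, 0.0538]
ee_rot: [[-0.978, 0.207, 0.001], [0.207, 0.978, 0.0], [-0.0, 0.0, -1.0]]
wrist_force: [-0.6, 0.0, 0.2]
gripper_width: 0.448
gripper_force: 0.0
```

Call:
arm_command([
  [10,0,0,0,0,0,0],
  [10,0,0,0,0,0,0],
  [10,0,0,0,0,0,0],
  [10,0,0,0,0,0,0],
  [10,0,0,-5,0,0,0],
  [10,0,0,-10,0,0,0],
  [10,0,0,-20,0,0,0],
])

```text
time_s: 4.85
tcp_pos: [0.4252, -0.0362, 0.0878]
ee_rot: [[-0.978, 0.208, -0.006], [0.208, 0.978, -0.001], [0.005, -0.002, -1.0]]
wrist_force: [-0.3, 0.4, -4.5]
gripper_width: 0.328
gripper_force: 30.0
```

Call:
arm_command([
  [10,0,0,-15,0,0,0],
  [10,-16,15,0,0,0,0],
  [10,-24,22,0,0,0,0],
  [10,-24,22,0,0,0,0],
  [10,-24,22,0,0,0,0],
  [10,-15,14,0,0,0,0],
  [10,-5,5,0,0,0,0],
  [10,0,0,8,0,0,0],
])

```text
time_s: 5.65
tcp_pos: [0.5543, 0.0401, 0.0959]
ee_rot: [[-0.978, 0.207, 0.001], [0.207, 0.978, 0.0], [-0.001, 0.001, -1.0]]
wrist_force: [-0.8, 0.3, -4.7]
gripper_width: 0.332
gripper_force: 30.0
```

Run:
```python
from h import *
np.set_printoptions(precision=4,suppress=True)
s=sense();print(s['tcp_pos'],s['time_s'],s['wrist_force'],s['gripper_width'])
im=capture('top');c=cv2.resize(im[150:260,150:290],None,fx=5,fy=5,interpolation=cv2.INTER_CUBIC);cv2.imwrite('pics/t2.png',c[:,:,::-1])
im=capture('scene');c=cv2.resize(im[130:270,120:330],None,fx=3.7,fy=3.7,interpolation=cv2.INTER_CUBIC);cv2.imwrite('pics/s2.png',c[:,:,::-1])
```

```text
[0.5543 0.0401 0.0959] 5.65 [-0.7616  0.3327 -4.6801] 0.33193031521640354
```

View pics/s2.png

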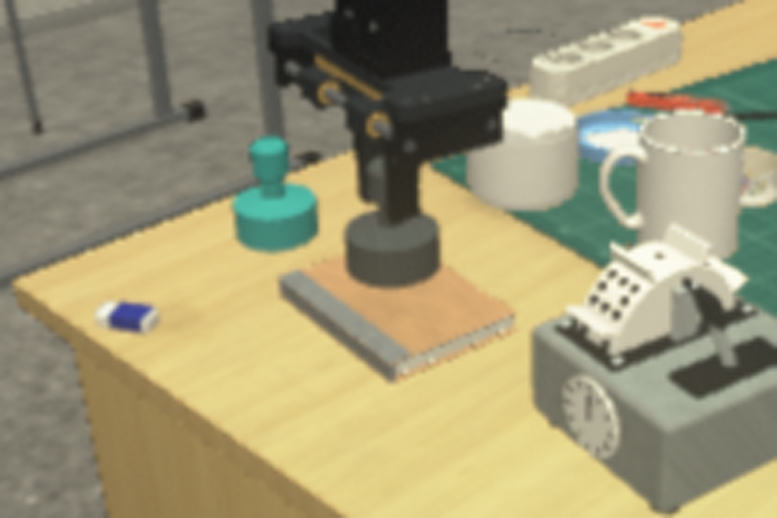

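The scene view shows the weight held upright above the middle of the pad, with its disc at (392,250). I lower it gently.

Call:
arm_command([
  [10,0,0,10,0,0,0],
  [10,0,0,6,0,0,0],
  [10,0,0,3,0,0,0],
  [10,0,0,2,0,0,0],
  [10,0,0,2,0,0,0],
  [10,0,0,1,0,0,0],
  [10,0,0,1,0,0,0],
  [10,0,0,0,0,0,0],
])

```text
time_s: 6.55
tcp_pos: [0.5538, 0.0399, 0.0705]
ee_rot: [[-0.978, 0.207, 0.0], [0.207, 0.978, 0.0], [-0.0, 0.0, -1.0]]
wrist_force: [0.2, -0.1, -3.4]
gripper_width: 0.334
gripper_force: 30.0
```

Call:
arm_command([
  [10,0,0,1,0,0,0],
  [10,0,0,0,0,0,0],
])

```text
time_s: 6.75
tcp_pos: [0.554, 0.0399, 0.0698]
ee_rot: [[-0.978, 0.207, 0.001], [0.207, 0.978, 0.0], [-0.001, 0.0, -1.0]]
wrist_force: [-0.4, -0.6, -3.8]
gripper_width: 0.33
gripper_force: 30.0
```

Call:
arm_command([
  [10,0,0,0.7,0,0,0],
  [10,0,0,0,0,0,0],
  [10,0,0,0,0,0,0],
])

```text
time_s: 7.05
tcp_pos: [0.5542, 0.04, 0.0697]
ee_rot: [[-0.978, 0.207, 0.001], [0.207, 0.978, 0.0], [-0.001, 0.0, -1.0]]
wrist_force: [-1.9, 1.9, 3.8]
gripper_width: 0.325
gripper_force: 30.0
```

Call:
arm_command([
  [36,0,0,0,0,0,0],
  [50,0,0,0,0,0,0],
  [70,0,0,0,0,0,0],
  [70,0,0,0,0,0,0],
  [70,0,0,0,0,0,0],
  [70,0,0,-5,0,0,0],
  [70,0,0,-20,0,0,0],
  [70,0,0,-40,0,0,0],
])

```text
time_s: 7.85
tcp_pos: [0.5517, 0.0393, 0.132]
ee_rot: [[-0.978, 0.208, -0.007], [0.208, 0.978, -0.002], [0.007, -0.003, -1.0]]
wrist_force: [0.6, 0.6, -0.1]
gripper_width: 0.798
gripper_force: 0.0
```

Call:
arm_command([
  [0,0,0,-40,0,0,0],
  [0,0,0,-30,0,0,0],
  [0,0,-20,0,0,0,0],
])

```text
time_s: 8.15
tcp_pos: [0.553, 0.0218, 0.2097]
ee_rot: [[-0.979, 0.204, 0.012], [0.204, 0.979, 0.002], [-0.011, 0.005, -1.0]]
wrist_force: [1.2, -0.0, 0.3]
gripper_width: 0.617
gripper_force: 0.0
```

Run:
```python
from h import *
np.set_printoptions(precision=4,suppress=True)
s=sense();print(s['tcp_pos'],s['time_s'],s['wrist_force'],s['gripper_width'])
m=camera_model('wrist');w=capture('wrist')
sc=capture('scene');c=cv2.resize(sc[130:270,120:330],None,fx=2.85,fy=2.85,interpolation=cv2.INTER_CUBIC)
cv2.imwrite('pics/w3.png',np.vstack([c[:200*3][:,:598],]) [:,:,::-1]); 
a=cv2.resize(w,(420,315));b=cv2.resize(sc[130:270,120:330],(420,280),interpolation=cv2.INTER_CUBIC)
cv2.imwrite('pics/v3.png',np.vstack([a,b])[:,:,::-1])
t=[.575,-.191];y=-11.8*np.pi/180;X=np.array([np.cos(y),np.sin(y)]);Y=np.array([-X[1],X[0]])
for k,z in dict(wheel_axis=.1,lever_tip=.123,press_weight=.05).items():
    for r in find_in(k,'wrist')[:2]: print(k,r['p'],r['location'],atz(m,*r['location'],z))
    for r in find_in(k,'scene')[:2]: print(k,r['p'],r['location'],atz(camera_model('scene'),*r['location'],z))
```

```text
[0.553  0.0218 0.2097] 8.15 [ 1.1504 -0.0299  0.2745] 0.6165599084126502
wheel_axis 0.66 [320.2, 237.9] [ 0.6867 -0.0254  0.1   ]
wheel_axis 0.61 [208.8, 66.5] [ 0.5377 -0.1504  0.1   ]
wheel_axis 0.75 [233.4, 300.4] [ 0.4976 -0.2446  0.1   ]
press_weight 0.95 [151.9, 426.2] [0.5668 0.1935 0.05  ]
press_weight 0.85 [165.6, 274.3] [0.5501 0.0403 0.05  ]
press_weight 0.77 [183.6, 189.9] [0.5408 0.1769 0.05  ]
press_weight 0.64 [203.2, 227.0] [0.5374 0.0164 0.05  ]
```

View pics/v3.png

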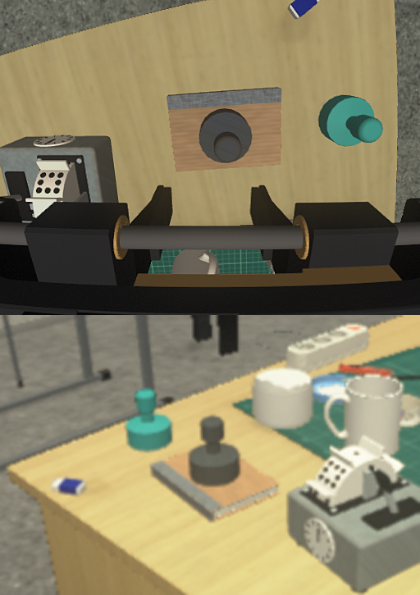

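The weight stands upright mid-pad in both views (disc at (225,133) above, (213,460) below). I move over the timer to look closer.

Call:
arm_command([
  [0,-21.4,-36.8,0,0,0,0],
  [0,-21.4,-36.8,0,0,0,0],
  [0,-21.4,-36.8,0,0,0,0],
  [0,-21.4,-36.8,0,0,0,0],
  [0,-21.4,-36.8,0,0,0,0],
  [0,0,0,0,0,0,0],
  [0,0,0,0,0,0,0],
])

```text
time_s: 9.25
tcp_pos: [0.616, -0.1825, 0.2025]
ee_rot: [[-0.978, 0.209, -0.002], [0.209, 0.978, 0.0], [0.002, -0.0, -1.0]]
wrist_force: [-0.3, -0.3, -0.3]
gripper_width: 0.005
gripper_force: 0.0
```

Run:
```python
from h import *
np.set_printoptions(precision=4,suppress=True)
s=sense();print(s['tcp_pos'],s['ee_rot'][:,1],s['time_s'],s['gripper_width'])
m=camera_model('wrist');w=capture('wrist');cv2.imwrite('pics/raw4.png',w[:,:,::-1])
y=-11.8*np.pi/180;X=np.array([np.cos(y),np.sin(y)]);Y=np.array([-X[1],X[0]]);c=np.array([.575,-.191])
W=lambda a,b,z:np.r_[c+a*X+b*Y,z]
im=cv2.resize(w,None,fx=1.5,fy=1.5,interpolation=cv2.INTER_CUBIC)
for a,b,z in [(.065,.065,.068),(.065,-.065,.068),(-.065,.065,.068),(-.065,-.065,.068),(-.0278,-.042,.123),(0,.021,.113)]:
    r,q=proj(m,W(a,b,z));print((a,b,z),r*1.5,q*1.5);cv2.circle(im,(int(q*1.5),int(r*1.5)),3,(255,0,0),1)
cv2.imwrite('pics/w4.png',im[:,:,::-1])
```

```text
[ 0.616  -0.1825  0.2025] [ 0.2089  0.9779 -0.    ] 9.25 0.005190804107547457
(0.065, 0.065, 0.068) 311.4517231002902 461.83750406942875
(0.065, -0.065, 0.068) 311.8608609678471 258.81320770930324
(-0.065, 0.065, 0.068) 95.82567885305886 470.9514773559788
(-0.065, -0.065, 0.068) 97.61229527827504 241.71917123591578
(-0.0278, -0.042, 0.123) 171.19626397408592 262.37292743289674
(0, 0.021, 0.113) 224.04285063582836 394.13750819924235
```

View pics/w4.png

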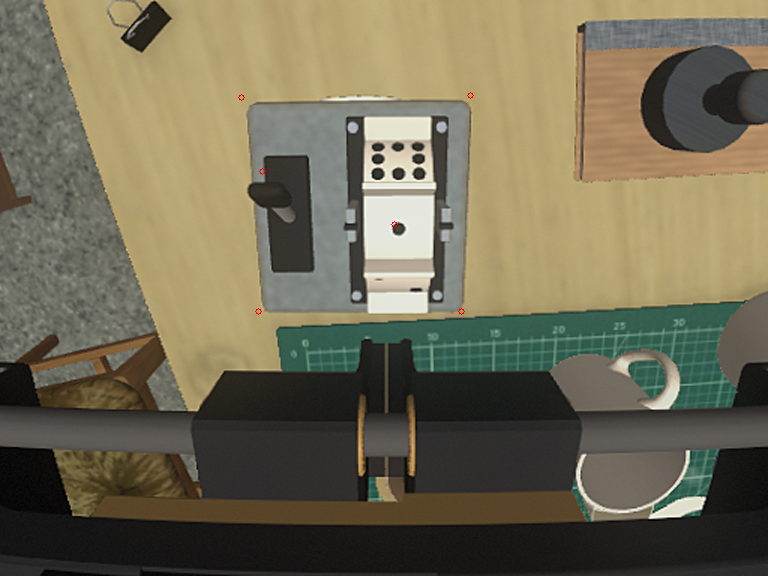

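The close view shows the one-dot face at (398,228) between the cheeks, the eight-dot face in front and the black lever grip at (268,195). That puts the wheel at about (0.582, -0.169). I do the first stroke.

Call:
arm_command([
  [0,-2,6,0,0,0,0],
  [0,0,0,30,0,0,0],
  [0,0,0,30,0,0,0],
  [0,0,0,14,0,0,0],
  [0,0,0,5.5,0,0,0],
  [0,0,0,0,0,0,0],
])

```text
time_s: 9.9
tcp_pos: [0.6196, -0.1758, 0.1244]
ee_rot: [[-0.979, 0.206, -0.0], [0.206, 0.979, -0.0], [0.0, -0.0, -1.0]]
wrist_force: [-0.0, 0.6, 0.6]
gripper_width: 0.0
gripper_force: 0.0
```

Call:
arm_command([
  [0,8,0,0,0,0,0],
  [0,8,0,0,0,0,0],
  [0,8,0,0,0,0,0],
  [0,8,0,0,0,0,0],
])

```text
time_s: 10.3
tcp_pos: [0.5867, -0.1696, 0.1248]
ee_rot: [[-0.978, 0.208, -0.001], [0.208, 0.978, 0.0], [0.001, 0.0, -1.0]]
wrist_force: [-1.4, -0.3, -1.0]
gripper_width: 0.009
gripper_force: 0.0
```

Call:
arm_command([
  [0,8,0,0,0,0,0],
  [0,8,0,0,0,0,0],
  [0,0,0,0,0,0,0],
])

```text
time_s: 10.6
tcp_pos: [0.5715, -0.1664, 0.1246]
ee_rot: [[-0.978, 0.207, -0.0], [0.207, 0.978, 0.0], [0.0, 0.0, -1.0]]
wrist_force: [1.3, 0.0, -0.2]
gripper_width: 0.004
gripper_force: 0.4
```

Call:
arm_command([
  [0,0,0,-15,0,0,0],
  [0,0,0,-25,0,0,0],
  [0,-24,0,-25,0,0,0],
  [0,-24,0,-15,0,0,0],
  [0,0,0,0,0,0,0],
])

```text
time_s: 11.1
tcp_pos: [0.6224, -0.1771, 0.2064]
ee_rot: [[-0.978, 0.207, 0.005], [0.207, 0.978, -0.001], [-0.005, -0.0, -1.0]]
wrist_force: [-0.5, -0.9, -0.1]
gripper_width: 0.006
gripper_force: 0.0
```

Run:
```python
from h import *
np.set_printoptions(precision=4,suppress=True)
s=sense();print(s['tcp_pos'],s['time_s'],s['joints'])
w=capture('wrist');a=cv2.resize(w[50:230,140:340],None,fx=3,fy=3,interpolation=cv2.INTER_CUBIC);cv2.imwrite('pics/w5.png',a[:,:,::-1])
```

```text
[ 0.6224 -0.1771  0.2064] 11.1 [  -1.5581   24.9788    1.5162    0.0687  -66.2533 -100.4163]
```

View pics/w5.png

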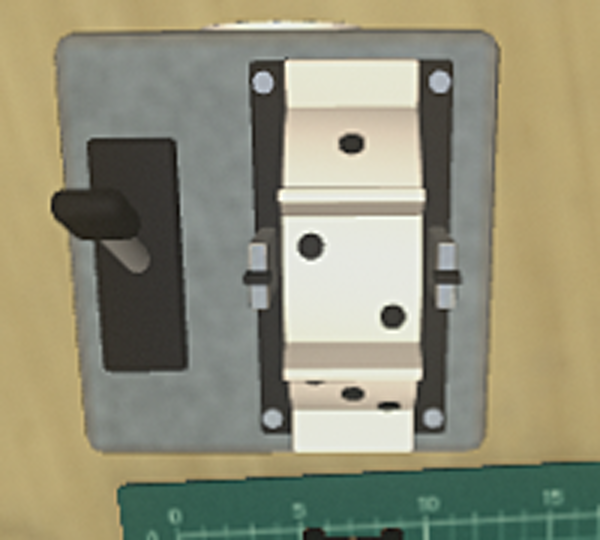

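The view shows two dots on top ((310,245) and (393,317)) and the next face has three, so the stroke works. I repeat it three times.

Call:
arm_command([
  [0,0,0,35,0,0,0],
  [0,0,0,35,0,0,0],
  [0,0,0,10,0,0,0],
  [0,0,0,0,0,0,0],
  [0,8,0,0,0,0,0],
  [0,8,0,0,0,0,0],
  [0,8,0,0,0,0,0],
  [0,8,0,0,0,0,0],
])

```text
time_s: 11.95
tcp_pos: [0.5869, -0.1695, 0.1253]
ee_rot: [[-0.978, 0.207, 0.0], [0.207, 0.978, 0.0], [-0.0, 0.0, -1.0]]
wrist_force: [0.6, 1.7, -0.2]
gripper_width: 0.005
gripper_force: 0.0
```

Call:
arm_command([
  [0,8,0,0,0,0,0],
  [0,8,0,0,0,0,0],
  [0,0,0,0,0,0,0],
  [0,0,0,-15,0,0,0],
  [0,0,0,-10,0,0,0],
  [0,-24,0,0,0,0,0],
  [0,-24,0,0,0,0,0],
  [0,0,0,0,0,0,0],
])

```text
time_s: 12.75
tcp_pos: [0.6216, -0.1769, 0.1491]
ee_rot: [[-0.978, 0.207, 0.001], [0.207, 0.978, -0.0], [-0.001, -0.0, -1.0]]
wrist_force: [-0.2, 0.0, -1.2]
gripper_width: 0.01
gripper_force: 0.0
```

Call:
arm_command([
  [0,0,0,15,0,0,0],
  [0,0,0,10,0,0,0],
  [0,0,0,0,0,0,0],
  [0,8,0,0,0,0,0],
  [0,8,0,0,0,0,0],
  [0,8,0,0,0,0,0],
  [0,8,0,0,0,0,0],
  [0,8,0,0,0,0,0],
])

```text
time_s: 13.55
tcp_pos: [0.5785, -0.1678, 0.1243]
ee_rot: [[-0.978, 0.207, -0.002], [0.207, 0.978, 0.0], [0.002, 0.0, -1.0]]
wrist_force: [-0.2, 0.0, -0.6]
gripper_width: 0.007
gripper_force: 0.0
```

Call:
arm_command([
  [0,8,0,0,0,0,0],
  [0,0,0,0,0,0,0],
  [0,0,0,-15,0,0,0],
  [0,0,0,-25,0,0,0],
  [0,-24,0,-25,0,0,0],
  [0,-24,0,-15,0,0,0],
  [0,0,0,0,0,0,0],
])

```text
time_s: 14.25
tcp_pos: [0.6225, -0.1771, 0.2065]
ee_rot: [[-0.978, 0.207, 0.005], [0.207, 0.978, -0.001], [-0.005, -0.0, -1.0]]
wrist_force: [-0.9, -0.4, -1.2]
gripper_width: 0.007
gripper_force: 0.0
```

Run:
```python
from h import *
s=sense();print(s['tcp_pos'],s['time_s'])
w=capture('wrist');a=cv2.resize(w[50:230,140:340],None,fx=2,fy=2,interpolation=cv2.INTER_CUBIC);cv2.imwrite('pics/w6.png',a[:,:,::-1])
```

```text
[ 0.62245946 -0.17710822  0.20653055] 14.25
```

View pics/w6.png

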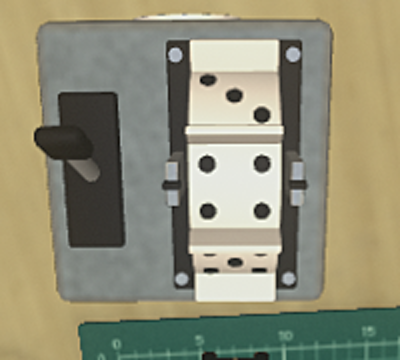

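The view shows four dots on top (around (235,187)). One more stroke.

Call:
arm_command([
  [0,0,0,35,0,0,0],
  [0,0,0,35,0,0,0],
  [0,0,0,10,0,0,0],
  [0,0,0,0,0,0,0],
  [0,8,0,0,0,0,0],
  [0,8,0,0,0,0,0],
  [0,8,0,0,0,0,0],
  [0,8,0,0,0,0,0],
])

```text
time_s: 15.1
tcp_pos: [0.5869, -0.1695, 0.1253]
ee_rot: [[-0.978, 0.207, 0.0], [0.207, 0.978, 0.0], [-0.0, 0.0, -1.0]]
wrist_force: [0.2, -0.2, -0.5]
gripper_width: 0.007
gripper_force: 0.0
```

Call:
arm_command([
  [0,8,0,0,0,0,0],
  [0,8,0,0,0,0,0],
  [0,0,0,0,0,0,0],
  [0,0,0,-15,0,0,0],
  [0,0,0,-25,0,0,0],
  [0,-24,0,-25,0,0,0],
  [0,-24,0,-15,0,0,0],
  [0,0,0,0,0,0,0],
])

```text
time_s: 15.9
tcp_pos: [0.6225, -0.1771, 0.2065]
ee_rot: [[-0.978, 0.207, 0.005], [0.207, 0.978, -0.001], [-0.005, -0.0, -1.0]]
wrist_force: [-0.9, -0.1, -0.4]
gripper_width: 0.002
gripper_force: 0.0
```

Run:
```python
from h import *
s=sense();print(s['tcp_pos'],s['time_s'])
m=camera_model('wrist');w=capture('wrist')
b=np.zeros((280,820,3),np.uint8)
a=cv2.resize(w[50:230,140:340],None,fx=3,fy=3,interpolation=cv2.INTER_CUBIC)
y=-12*np.pi/180;X=np.array([np.cos(y),np.sin(y)]);Y=np.array([-X[1],X[0]]);c=np.array([.582,-.169])-.0215*Y
print('centre',c)
for th in (-.5,0,.5):
  for L in (.034,.058):
    r,q=proj(m,np.r_[c+L*np.sin(th)*X-.042*Y,.072+L*np.cos(th)]);cv2.circle(a,(int((q-140)*3),int((r-50)*3)),3,(255,0,0) if th<0 else (0,255,0),-1)
cv2.imwrite('pics/w7.png',a[:,:,::-1])
```

```text
[ 0.62247351 -0.17709655  0.20651298] 15.9
centre [ 0.5775299  -0.19003017]
```

View pics/w7.png

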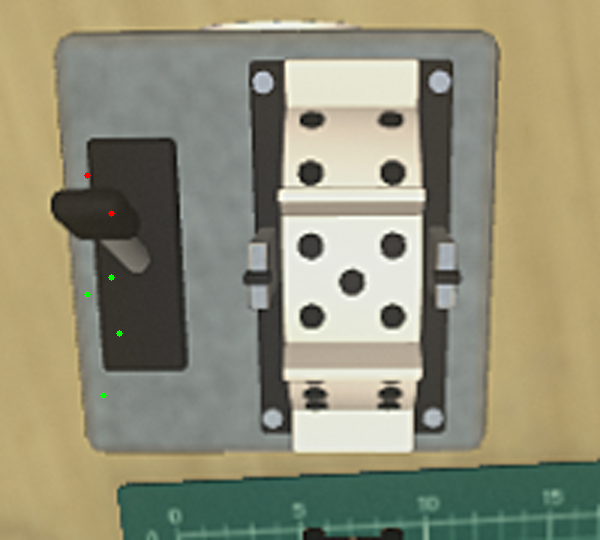

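The view shows five dots on top, with the lever still in front (grip at (95,213)). Step one is done, so I push the lever.

Call:
arm_command([
  [0,26,-16,0,0,0,0],
  [0,26,-16,0,0,0,0],
  [0,26,-16,0,0,0,0],
  [0,25.5,-16,0,0,0,0],
  [0,0,0,35,0,0,0],
  [0,0,0,35,0,0,0],
  [0,0,0,20,0,0,0],
  [0,0,0,0,0,0,0],
])

```text
time_s: 16.75
tcp_pos: [0.5008, -0.2169, 0.1104]
ee_rot: [[-0.978, 0.208, -0.01], [0.208, 0.978, 0.002], [0.01, 0.0, -1.0]]
wrist_force: [0.2, -0.3, -0.5]
gripper_width: 0.004
gripper_force: 0.0
```

Call:
arm_command([
  [0,-8,0,0,0,0,0],
  [0,-8,0,0,0,0,0],
  [0,-8,0,0,0,0,0],
  [0,-8,0,0,0,0,0],
  [0,-8,0,0,0,0,0],
  [0,-8,0,0,0,0,0],
  [0,-8,0,0,0,0,0],
  [0,0,0,0,0,0,0],
])

```text
time_s: 17.55
tcp_pos: [0.5609, -0.2295, 0.1142]
ee_rot: [[-0.978, 0.207, 0.001], [0.207, 0.978, -0.0], [-0.001, -0.0, -1.0]]
wrist_force: [0.7, 0.0, 0.2]
gripper_width: 0.006
gripper_force: 0.0
```

Call:
arm_command([
  [0,-4,0,0,0,0,0],
  [0,-3,0,0,0,0,0],
  [0,0,0,0,0,0,0],
])

```text
time_s: 17.85
tcp_pos: [0.5662, -0.2306, 0.1137]
ee_rot: [[-0.978, 0.207, -0.001], [0.207, 0.978, 0.0], [0.001, 0.0, -1.0]]
wrist_force: [-1.6, 0.7, -1.1]
gripper_width: 0.009
gripper_force: 0.7
```

Call:
arm_command([
  [0,-3,0,0,0,0,0],
  [0,-3,0,0,0,0,0],
  [0,0,0,0,0,0,0],
])

```text
time_s: 18.15
tcp_pos: [0.573, -0.2321, 0.1145]
ee_rot: [[-0.978, 0.207, 0.001], [0.207, 0.978, -0.0], [-0.001, -0.0, -1.0]]
wrist_force: [-1.3, 0.1, -0.5]
gripper_width: 0.004
gripper_force: 0.5
```

Call:
arm_command([
  [0,-2,0,0,0,0,0],
  [0,0,0,0,0,0,0],
])

```text
time_s: 18.35
tcp_pos: [0.5736, -0.2323, 0.1144]
ee_rot: [[-0.978, 0.207, -0.002], [0.207, 0.978, 0.0], [0.002, -0.0, -1.0]]
wrist_force: [-3.3, 1.9, 1.3]
gripper_width: 0.003
gripper_force: 2.1
```

Call:
arm_command([
  [0,-1.5,0,0,0,0,0],
  [0,0,0,0,0,0,0],
  [0,0,0,0,0,0,0],
])

```text
time_s: 18.65
tcp_pos: [0.5739, -0.2323, 0.1142]
ee_rot: [[-0.978, 0.208, -0.004], [0.208, 0.978, 0.001], [0.004, 0.0, -1.0]]
wrist_force: [-5.9, 1.0, 2.0]
gripper_width: 0.006
gripper_force: 3.5
```

The force is rising at a standstill, so the lever is at its stop. I back off, lift and check.

Call:
arm_command([
  [0,10,0,0,0,0,0],
  [0,10,0,0,0,0,0],
  [0,0,0,-25,0,0,0],
  [0,0,0,-40,0,0,0],
  [0,0,0,-25,0,0,0],
  [0,-40,15,0,0,0,0],
  [0,-28,15,0,0,0,0],
  [0,0,0,0,0,0,0],
])

```text
time_s: 19.45
tcp_pos: [0.6322, -0.2122, 0.2041]
ee_rot: [[-0.979, 0.205, 0.004], [0.205, 0.979, -0.0], [-0.004, 0.0, -1.0]]
wrist_force: [-0.3, -0.3, 0.7]
gripper_width: 0.006
gripper_force: 0.0
```

Run:
```python
from h import *
s=sense();print(s['tcp_pos'],s['time_s'],s['wrist_force'])
w=capture('wrist');a=cv2.resize(w[40:240,110:512],None,fx=1.9,fy=1.9,interpolation=cv2.INTER_CUBIC);cv2.imwrite('pics/w8.png',a[:,:,::-1])
```

```text
[ 0.63224202 -0.21219894  0.20414217] 19.45 [-0.26363614 -0.26635277  0.740068  ]
```

View pics/w8.png

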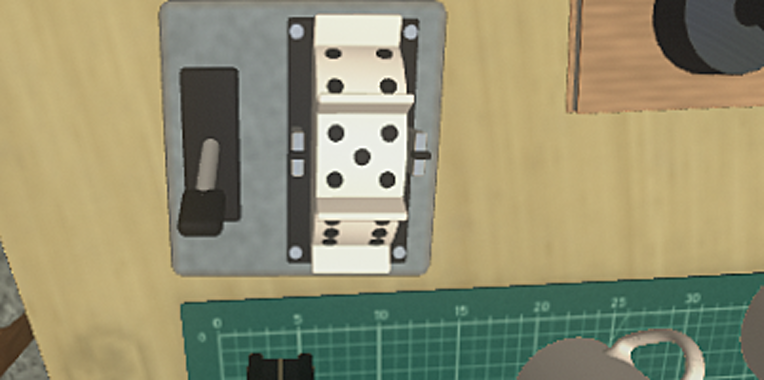

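The last view shows five dots on top at (362,157), the lever leaning to the back (grip at (203,212)), and the weight still on the pad. I hand it in.

```bash
python3 -c "
from station import finish_job
print(finish_job())"
```

```text
the job is handed in; nothing more can be done
None
```

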